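Clamp a soap mould shut and lock the bar with its hitch pin clip

TASK

The soap loaf in the clamping jig must stay pressed under its lid while it sets. Swing the raised clamp bar down until its foot rests on the lid, with the steel stud standing through the bar's eye; then lay hold of the brass-coloured hitch pin clip and slide its straight leg through the hole across the stud, from the robot's side, all the way home until the sprung leg has snapped round the stud, and let go. Leave the amber bottle, the pigment jars and the blue goggles beside the job where they stand.

Things in the scene. Friction and masses are not known exactly. Their poses are not given: they have to be found in the camera images.
- jig: Plywood board 250 x 200 x 18 mm fixed on the table, origin under its middle; on it a wooden loaf mould with lilac liner under a light wooden lid (108 x 236 mm, top 96 mm up), a hinge bracket at the back and a steel stud in front. x points away from the robot, from the stud along the clamp bar to its hinge; z up. The bar's hinge axis: parallel to y, 85 mm along +x, 121 mm up.
- stud_hole (a point): Centre of the cross hole in the upright steel stud (24 mm in diameter, fixed on the jig, top 18 mm above this point). The hole, 9.5 mm wide and high, with a 2.5 mm countersink at each end, runs level through the stud along x (+x away from the robot, to the bar's hinge; z up). The hinge axis is 170 mm along +x and 14 mm lower. The closed bar's top face is 9 mm below this point.
- clamp_bar (a joint): Angle of the clamp bar, rad: 0 when its rubber foot rests on the lid, growing as its free end near the robot rises. Stiff hinge: it stays where left; 1 to 3 N on the free end moves it. Aluminium, 44 mm wide, 10 mm thick, reaching 219 mm from the hinge axis, with a 38 x 28 mm eye that goes over the stud and, 85 mm from the axis, a black knob (32 mm across, its top 26 mm above the bar).
- bar_nose (a point): Point on the upper face of the clamp bar, 15 mm from its free end, mid-width: a good place to push it down. 204 mm from the hinge axis along the bar and 5 mm above the bar's middle plane, in which the axis lies. x runs along the bar to the hinge, z square to the upper face.
- clip_coil (a point): Centre of the double coil (34 mm across, 12 mm high) of the hitch pin clip lying flat on the table; grasp it from above, fingers closing along y. Clip of 6 mm brass-coloured wire, 134 mm long, 80 g; x: from the coil to the legs' tips, z up. Straight leg: parallel to x, 14 mm to the -y side, 3 mm lower. Bent sprung leg: +y side; it gives when pushed on to the stud (about 10 N), then snaps round it.
- clip_seat (a point): Point on the axis of the clip's straight leg opposite the belly of the sprung leg: 74 mm along x from the coil's centre, 14 mm to the -y side, 3 mm lower. When the clip is home this point lies at stud_hole. Axes as clip_coil.
- clip_tip (a point): Near the end of the clip's straight leg, on its axis, 40 mm beyond clip_seat along x; the rounded end is 3 mm farther. Axes as clip_coil.
- clip_spring (a joint): Spread of the clip's sprung leg in rad: 0 when free, about 0.03 when it hugs the stud, up to 0.1 on the way over it.
- scent_cedar: Amber bottle with black cap, 62 mm across, 127 mm high, origin under its base. Bystander.
- pigment_red: White pigment jar with red band, 68 mm across, 56 mm high, origin under its base. Bystander.
- pigment_yellow: White pigment jar with yellow band, 66 mm across, 53 mm high, origin under its base. Bystander.
- goggles: Blue safety goggles, 54 x 137 x 50 mm, origin under them. Bystander.
Things that resemble listed ones, but are neither listed nor needed, are in the scene too. Of the things shaped like the part that bears clip_coil, the brass one is meant.

How it is judged:
By the outcome, as a careful person would: the job done as asked, in the order asked, and still so for the second after the job is handed in, with the robot touching nothing.
It also fails if it takes over 51 s, if anything falls off the work surface, if the arm or the gripper's body presses on something with over 40 N, if the wrist force passes 120 N, or if a joint passes its speed limit or range.

ROBOT

A 7-joint arm with a two-finger parallel gripper is mounted at the origin on a cart in front of the work surface, level with it; the furniture and walls round the work are solid. World frame = base frame: x ahead of the robot, y to its left, z up, the work surface at z = 0. Lengths are in m, angles in rad, forces in N, time in s.
With the tool pointing down it reaches from about 0.425 to 0.95 m from the base axis. Payload 16.7 kg.
Tool frame: the origin (TCP) lies between the finger pads; the fingertips stand 11 mm ahead of it and the grasp point (between the pads) lies 8 mm behind it; x points along the fingers, z is the direction in which the jaws open and shut, and the axes are right-handed (so a half turn about x gives the same grasp; the last joint's range is limited). The gripper opens to 94 mm and grips with 3 to 60 N. Pads are 16 mm wide; open, the fingers measure 119 mm over their backs; the gripper's body (75 mm by 177 mm) begins 78 mm behind the grasp point.
Start: joints at [-1.401, 0.426, 0.074, 1.606, -0.034, 1.111, -0.067], TCP at [0.212, 0.641, 0.216] pointing down, gripper open.
Joint ranges: [-2.85, 2.85], [-0.5, 2.14], [-1.23, 1.37], [0.21, 2.46], [-1.02, 4.16], [0.16, 2.05], [-2.73, 2.73]. Speed limits (rad/s): [1.89, 1.89, 2.39, 2.39, 3.01, 3.01, 3.01].

INTERFACE

Orientations are given as a rotation vector (axis times angle).
In Python, from station import robot gives the robot as it stands.
- The arm moves only by the tool drive_tool, never from a script. Its argument "motion" is a list of rows, each a list of 3 entries, a list of its own where there are three numbers: the closure, from -1 (fully open) to 1 (shut), then the shift along the tool's x, y, z in cm, then the turn, a rotation vector about the tool's x, y, z in rad. In form: [[gripper, [tx, ty, tz], [ax, ay, az]], ...]. A call has 1 to 12 rows; each row is the pose to reach, as a shift and turn from the pose commanded when the call began, along the tool's axes at that moment; what a row does not reach only later rows make up. A row lasts 1/8 s, in which the tool goes at most 62.5 mm and 10.7 degrees, less where a joint would pass 70% of its speed; a pose out of reach is approached as far as the arm can. A call with a gripper value outside its range is refused whole. The fingers move at their own pace and stop on an object; "newtons" is the grip in N (left out, the last holds). Time passes only in rows, so rows that repeat a pose let the fingers close. It gives the time, the measured TCP pose, the force and the opening at its end, in the units of the state.
- robot.state(): the state, without advancing time (a new reading comes with each control period).
- robot.get_image(name): name is "side" or "top" or "wrist"; returns a dict with "frame" (384x512x3 uint8, blue, green, red), "depth" (384x512 float32, m along the optical axis (not along the pixel's ray), 0 where there is no reading), "camera_matrix" (3x3 intrinsics, pixels), "R" (3x3) and "t" (3): a world point X has camera coordinates R X + t; the wrist camera has in their place "T_tool_cam" (4x4, takes a point from camera to tool coordinates, whose origin is the TCP and whose axes are the tool frame's). Camera axes: x right, y down, z forward; pixel columns grow to the right and rows downward; lengths in m; the calibration is good to about 2 mm. A picture is of the moment at which its call begins: read the wrist's pose just before it.
- robot.close_job(): hands the job in, once; it reports no verdict.
Trained networks look in the newest picture that a camera, given by its name, has taken for a name from the list of things; names that differ only in an ending like _2 or _b are one class to them, and where a whole thing is asked for, a point or a joint stands for the part that bears it (a point fixed in the world has none). Each returns a list of dicts, best first, with "p" (0 to 1); they miss things now and then, are a little off and sometimes report something else, mostly with a low value. They report only what shows in the picture. A call takes as long as a camera call. They do not tell look-alikes from the thing itself.
- robot.trace(camera, label): "pixels" (384x512 bool, what is visible of it) and "centre" ([column, row] in pixels, amid what is visible of it).
- robot.place_of(camera, label): "centre" ([column, row] in pixels: a listed point, or the origin of a listed thing).
The state is a dict: "clock": time; "qpos": joint angles; "dq": joint speeds; "effort": joint torques, N m; "ee_pos": TCP position; "tcp_rot": TCP orientation; "wrist_force": force on the tool from outside, world axes, zero at the start; "wrist_torque": the same for the moment, N m; "width": finger opening in m.
Only numpy, scipy, OpenCV 4.12 (cv2) and the standard library are available. Lean on these libraries where they do the work, as an engineer would, in place of code of your own. Each camera call takes 0.05 s, during which the arm holds its last target. There are 200 camera calls.

## Working session

There is one attempt and no reset: what is moved stays moved. The work goes in short steps, Python scripts to look and compute and a tool call to move; the robot and the scene stay as the last step left them, time stands still between calls to the robot, and variables do not carry over. Pictures are saved under pics/ and viewed, about 8 in all and at most 12, crops included, and the job is handed in when it is done.

Besides the shell and the picture viewer there is one more tool, called after "Request:" as name([rows], argument=value, ...), one row to a line, values as JSON. drive_tool: Moves the arm, as the interface text tells. Its arguments: {"type":"object","properties":{"motion":{"type":"array"},"newtons":{"type":"number"}},"required":["motion"]}

```bash
mkdir -p pics; cat > h.py <<'E'
import numpy as np, cv2
from scipy.spatial.transform import Rotation as Ro
from station import robot
def cam(name):
    s=robot.state(); im=robot.get_image(name)
    K=np.array(im["camera_matrix"])
    if "R" in im: R=np.array(im["R"]);t=np.array(im["t"]); Rw=R.T; tw=-R.T@t
    else:
        T=np.array(im["T_tool_cam"]); Rt=Ro.from_rotvec(s["tcp_rot"]).as_matrix()
        Rw=Rt@T[:3,:3]; tw=Rt@T[:3,3]+np.array(s["ee_pos"])
    return dict(f=im["frame"],d=im["depth"],K=K,R=Rw,t=tw)
def ray(c,px): return c["R"]@np.linalg.solve(c["K"],[px[0],px[1],1.])
def at_z(c,px,z):
    r=ray(c,px); return c["t"]+r*(z-c["t"][2])/r[2]
def at_d(c,px):
    u,v=int(round(px[0])),int(round(px[1])); return c["t"]+ray(c,px)*c["d"][v,u]
def proj(c,X):
    p=c["K"]@(c["R"].T@(np.array(X)-c["t"])); return p[:2]/p[2]
def cloud(c):
    v,u=np.mgrid[:384,:512]; r=np.stack([u,v,np.ones_like(u)],-1)@np.linalg.inv(c["K"]).T@c["R"].T
    return c["t"]+r*c["d"][...,None]
E
python3 - <<'E'
from h import *
np.set_printoptions(precision=4,suppress=True)
s=robot.state();print(s)
ims=[]
for n in ["side","top"]:
    c=cam(n);ims.append(c["f"]);print(n,c["t"],c["R"][:,2])
    for l in ["jig","stud_hole","bar_nose","clamp_bar","clip_coil","clip_seat","clip_tip","scent_cedar","pigment_red","pigment_yellow","goggles"]:
        for r in robot.place_of(n,l)[:3] if l!="clamp_bar" else []:
            print(l,round(r["p"],2),np.array(r["centre"]),at_d(c,r["centre"]))
    cv2.imwrite(f"pics/{n}1.png",cv2.resize(c["f"],(800,600)))
E
```

```text
{'clock': 0.0, 'qpos': array([-1.4005,  0.4267,  0.0739,  1.6066, -0.0341,  1.1108, -0.0671]), 'dq': array([ 0.0014,  0.0006,  0.0008, -0.0006, -0.0001, -0.0009,  0.0012]), 'effort': array([  0.0024, -93.5816,   3.6662, -45.417 ,  -0.0491,   0.0202,
         0.0001]), 'ee_pos': array([0.2121, 0.6404, 0.2158]), 'tcp_rot': array([-0.9713,  1.3447,  0.9699]), 'wrist_force': array([-0.5059,  0.2076, -0.0132]), 'wrist_torque': array([ 0.0484, -0.0157, -0.0082]), 'width': 0.09396193097586046}
side [0.577  1.4098 0.9498] [ 0.0118 -0.824  -0.5664]
jig 0.98 [247.  178.3] [0.6483 0.0251 0.0644]
stud_hole 0.73 [266.2 149.2] [ 0.5761 -0.3127  0.0038]
bar_nose 0.59 [266.9 121.6] [ 0.5741 -0.0767  0.2501]
clip_coil 0.63 [309.4 214.3] [0.4208 0.168  0.004 ]
clip_coil 0.52 [323.6 318. ] [0.4193 0.6295 0.0037]
clip_coil 0.48 [262.4 205.6] [0.5894 0.1167 0.004 ]
clip_seat 0.76 [324.8 341.4] [0.4248 0.7069 0.0073]
clip_seat 0.57 [257.9 218.3] [0.6016 0.3248 0.1066]
clip_seat 0.49 [298.9 224.7] [0.4621 0.2296 0.0055]
clip_tip 0.68 [332.  358.6] [0.412  0.7543 0.0039]
clip_tip 0.55 [298.5 232. ] [0.4664 
[... 496 characters left out ...]
026]
clip_coil 0.59 [142.4 242.2] [0.3999 0.629  0.0121]
clip_coil 0.51 [284.8 196.2] [0.5774 0.0935 0.0106]
clip_seat 0.63 [122.4 236.8] [0.4199 0.7079 0.0063]
clip_seat 0.62 [248.7 228.1] [ 0.4554  0.2314 -0.0014]
clip_seat 0.62 [264.8 188.2] [0.6099 0.1703 0.0027]
clip_tip 0.6 [112.9 240.3] [0.4069 0.7453 0.    ]
clip_tip 0.55 [236.4 225.4] [0.4651 0.2781 0.0035]
clip_tip 0.41 [252.2 191.6] [0.5966 0.2191 0.0013]
scent_cedar 0.52 [258.3 156.3] [0.7155 0.1958 0.0807]
pigment_red 0.85 [370.1 234.4] [ 0.4299 -0.2108  0.0586]
pigment_yellow 0.62 [265.4 240.9] [0.4067 0.1679 0.0138]
pigment_yellow 0.57 [385.1 250.3] [ 0.3735 -0.2649  0.0492]
goggles 0.47 [219.  246.7] [ 0.3849  0.3429 -0.0019]
```

View pics/top1.png

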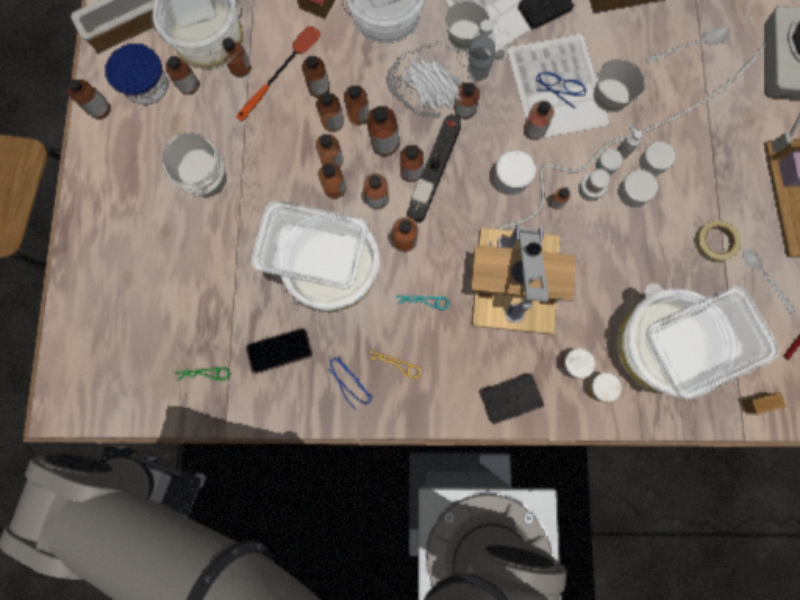

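View pics/side1.png

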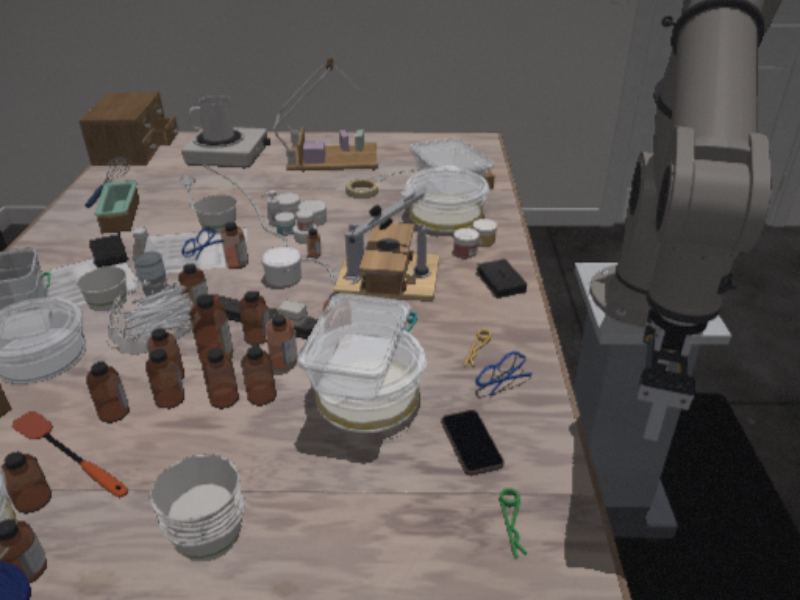

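The top view shows the brass clip with its coil at about (412,370) and its tips towards the upper left at (372,353). The jig is at (525,280), with the bar raised and its nose at about (540,295), and the stud is at (517,312). The teal, green and other clips are look-alikes. Next I'll refine the geometry.

```bash
python3 - <<'E'
from h import *
np.set_printoptions(precision=4,suppress=True)
s=robot.state();print(Ro.from_rotvec(s["tcp_rot"]).as_matrix())
for n in ["top","side"]:
    c=cam(n);P=cloud(c)
    m=(P[...,0]>.45)&(P[...,0]<.8)&(P[...,1]>-.25)&(P[...,1]<.09)
    for l in ["jig","clamp_bar"]:
        for r in robot.trace(n,l)[:2]:
            k=r["pixels"]; q=P[k&m]; print(n,l,round(r["p"],2),k.sum(),q.min(0) if len(q) else 0,q.max(0) if len(q) else 0)
            if l=="jig":
                for lo,hi in [(.012,.026),(.088,.104)]:
                    a=q[(q[:,2]>lo)&(q[:,2]<hi)]
                    if len(a)>20: print(lo,len(a),cv2.minAreaRect(a[:,:2].astype(np.float32)),np.median(a[:,2]))
            else:
                mu=q.mean(0);u,sv,vt=np.linalg.svd(q-mu,full_matrices=False);print(mu,vt[0],sv)
    # brass clip colour
    hsv=cv2.cvtColor(c["f"],cv2.COLOR_BGR2HSV)
    k=(hsv[...,0]>15)&(hsv[...,0]<32)&(hsv[...,1]>110)&(abs(P[...,0]-.44)<.08)&(abs(P[...,1]-.22)<.11)&(P[...,2]<.03)
    uv=np.argwhere(k)[:,::-1]; Q=np.array([at_z(c,p,.005) for p in uv]); print(n,len(Q))
    mu=Q[:,:2].mean(0);u,sv,vt=np.linalg.svd(Q[:,:2]-mu);d=vt[0]*np.sign(vt[0][1]);t=(Q[:,:2]-mu)@d
    print(mu,d,t.min(),t.max(),"coil~",mu+d*(t.min()+.017),"len",t.max()-t.min())
E
```

```text
[[-0.     -0.9493  0.3144]
 [-0.0001  0.3144  0.9493]
 [-1.     -0.     -0.0001]]
top jig 0.61 3779 [ 0.5125 -0.2019 -0.0064] [0.7915 0.0398 0.2572]
0.012 1294 ((0.64668208360672, -0.0794026330113411), (0.20751529932022095, 0.25293540954589844), 83.8906021118164) 0.018659600998065295
0.088 1496 ((0.6356645226478577, -0.07874548435211182), (0.24714083969593048, 0.16879014670848846), 70.9358139038086) 0.09658170486325923
top clamp_bar 0.78 535 [ 0.5504 -0.1219  0.0944] [ 0.7408 -0.0527  0.2572]
[ 0.639  -0.08    0.1944] [-0.8111  0.0649  0.5813] [1.5271 0.3837 0.2712]
top 111
[0.438  0.2126] [0.3999 0.9166] -0.05957041821187057 0.06929858847569023 coil~ [0.421  0.1736] len 0.1288690066875608
side jig 0.93 2868 [ 0.5183 -0.2469 -0.    ] [0.7786 0.0426 0.2572]
0.012 700 ((0.6481379866600037, -0.07700584828853607), (0.21095451712608337, 0.25111085176467896), 86.00931549072266) 0.021255068949546874
0.088 893 ((0.6478889584541321, -0.07951492071151733), (0.2540009021759033, 0.17918285727500916), 62.77574920654297) 0.09917489101847843
side clamp_bar 0.7 406 [ 0.555  -0.1898  0.0954] [ 0.7425 -0.0494  0.2572]
[ 0.6476 -0.0762  0.1915] [ 0.8062 -0.1027 -0.5826] [1.1805 0.3381 0.2155]
side 94
[0.4385 0.2079] [0.4025 0.9154] -0.06067069515333162 0.07337177849785312 coil~ [0.421  0.1679] len 0.13404247365118474
```

Request:
drive_tool([
  [-1, [-10.4, -36.4, -34.3], [1.66, 0, 0]],
  [-1, [-10.4, -36.4, -34.3], [1.66, 0, 0]],
  [-1, [-10.4, -36.4, -34.3], [1.66, 0, 0]],
  [-1, [-10.4, -36.4, -34.3], [1.66, 0, 0]],
  [-1, [-10.4, -36.4, -34.3], [1.66, 0, 0]],
  [-1, [-10.4, -36.4, -34.3], [1.66, 0, 0]],
  [-1, [-10.4, -36.4, -34.3], [1.66, 0, 0]],
  [-1, [-10.4, -36.4, -34.3], [1.66, 0, 0]],
  [-1, [-10.4, -36.4, -34.3], [1.66, 0, 0]],
  [-1, [-10.4, -36.4, -34.3], [1.66, 0, 0]],
  [-1, [-10.4, -36.4, -34.3], [1.66, 0, 0]],
])

```text
clock: 2.78
ee_pos: [0.4494, 0.2016, 0.3202]
tcp_rot: [0.317, 1.548, -0.317]
wrist_force: [0.0, 0.5, -0.1]
width: 0.0939
```

```bash
cat >> h.py <<'E'
def clipfit(c,x0,y0,z=.005,rx=.1,save=None):
    """brass pixels -> plane z; returns points"""
    hsv=cv2.cvtColor(c["f"],cv2.COLOR_BGR2HSV)
    k=(hsv[...,0]>15)&(hsv[...,0]<34)&(hsv[...,1]>110)&(hsv[...,2]>60)
    uv=np.argwhere(k)[:,::-1]; Q=np.array([at_z(c,p,z) for p in uv]); 
    return uv,Q
E
python3 - <<'E'
from h import *
np.set_printoptions(precision=4,suppress=True)
s=robot.state();print(Ro.from_rotvec(s["tcp_rot"]).as_matrix(),s["qpos"])
c=cam("wrist")
for l in ["clip_coil","clip_seat","clip_tip"]:
    for r in robot.place_of("wrist",l)[:2]: print(l,round(r["p"],2),np.array(r["centre"]),at_z(c,r["centre"],.006 if l=="clip_coil" else .003))
uv,Q=clipfit(c,0,0)
k=(abs(Q[:,0]-.44)<.09)&(abs(Q[:,1]-.22)<.11);Q=Q[k,:2];print(len(Q))
mu=Q.mean(0);_,_,vt=np.linalg.svd(Q-mu,full_matrices=False);d=vt[0]*np.sign(vt[0][1]);n=np.array([-d[1],d[0]])
t=(Q-mu)@d;w=(Q-mu)@n
co=t<t.min()+.034
print("dir",d,"len",np.ptp(t),"coil",mu+d*(t.min()+.017)+n*(w[co].min()+w[co].max())/2,"coil width",np.ptp(w[co]))
cv2.imwrite("pics/w1.png",cv2.resize(c["f"],(800,600)))
E
```

```text
[[-0.0004  0.393   0.9196]
 [-0.0001  0.9196 -0.393 ]
 [-1.     -0.0003 -0.0003]] [-1.0655  0.0206  0.5292  1.892  -0.0111  1.2322 -0.9366]
clip_coil 0.92 [240.4 187.9] [0.4183 0.176  0.006 ]
clip_coil 0.86 [368.9 187.8] [0.5888 0.1033 0.006 ]
clip_seat 0.87 [249.7 133.4] [0.4611 0.2416 0.003 ]
clip_seat 0.69 [362.6 138.3] [0.6037 0.1734 0.003 ]
clip_tip 0.88 [356. 111.] [0.6071 0.2121 0.003 ]
clip_tip 0.69 [246.7 109.4] [0.4701 0.2729 0.003 ]
955
dir [0.4072 0.9133] len 0.13397111899573239 coil [0.4212 0.1715] coil width 0.033294552692231694
```

View pics/w1.png

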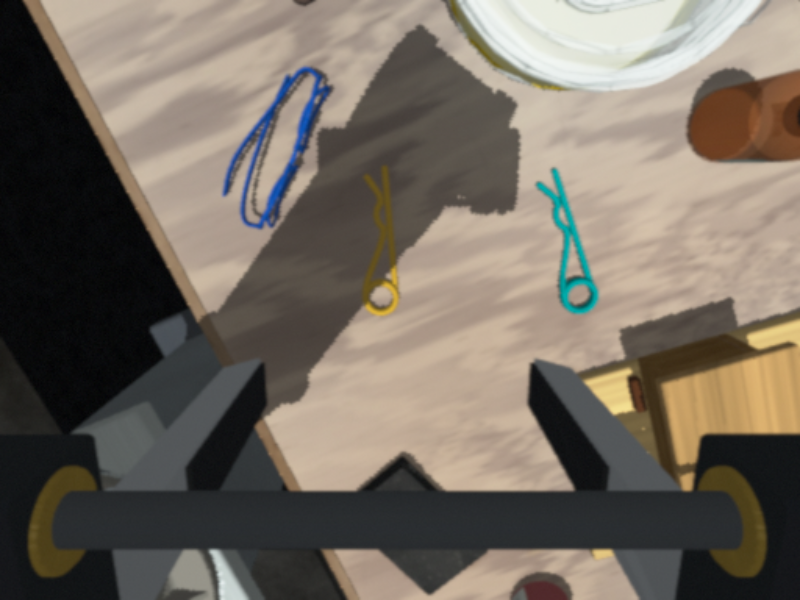

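The wrist view shows the brass clip with its coil at about (380,298) and its straight leg on the right, which is its -y side. Next I'll look at the jig with the tool in the insertion orientation.

Request:
drive_tool([
  [1, [-1, -23.7, 12.4], [1.26, 0, 0]],
  [1, [-1, -23.7, 12.4], [1.26, 0, 0]],
  [1, [-1, -23.7, 12.4], [1.26, 0, 0]],
  [1, [-1, -23.7, 12.4], [1.26, 0, 0]],
  [1, [-1, -23.7, 12.4], [1.26, 0, 0]],
  [1, [-1, -23.7, 12.4], [1.26, 0, 0]],
  [1, [-1, -23.7, 12.4], [1.26, 0, 0]],
  [1, [-1, -23.7, 12.4], [1.26, 0, 0]],
])

```text
clock: 3.98
ee_pos: [0.4694, -0.0658, 0.3304]
tcp_rot: [1.28, 1.162, -1.28]
wrist_force: [-0.2, -0.9, 1.3]
width: 0.0174
```

```bash
python3 - <<'E'
from h import *
np.set_printoptions(precision=4,suppress=True)
s=robot.state();print(s["ee_pos"],Ro.from_rotvec(s["tcp_rot"]).as_matrix(),s["qpos"],s["width"])
c=cam("wrist");P=cloud(c)
for l,z in [("jig",0),("stud_hole",.135),("bar_nose",.245)]:
    for r in robot.place_of("wrist",l)[:2]: print(l,round(r["p"],2),np.array(r["centre"]),at_z(c,r["centre"],z),at_d(c,r["centre"]))
for r in robot.trace("wrist","clamp_bar")[:1]:
    q=P[r["pixels"]];q=q[(q[:,2]>.15)&(q[:,2]<.3)];np.save("bar.npy",q)
    mu=np.median(q,0);_,_,vt=np.linalg.svd(q-q.mean(0),full_matrices=False);print("bar",len(q),mu,vt[0],vt[2],q.min(0),q.max(0))
q=P.reshape(-1,3);m=(abs(q[:,0]-.647)<.18)&(abs(q[:,1]+.078)<.16)
for lo,hi in [(.012,.024),(.091,.101)]:
    a=q[m&(q[:,2]>lo)&(q[:,2]<hi)];print(lo,len(a),cv2.minAreaRect(a[:,:2].astype(np.float32)),np.median(a[:,2]))
cv2.imwrite("pics/w2.png",cv2.resize(c["f"],(800,600)))
E
```

```text
[ 0.4694 -0.0658  0.3304] [[-0.0002  0.9954 -0.0962]
 [-0.0001 -0.0962 -0.9954]
 [-1.     -0.0001  0.0002]] [-0.7763 -0.0507  0.7667  1.9199  0.0371  1.2586 -1.6887] 0.017411103549400567
jig 0.73 [254.8  26.9] [ 0.6493 -0.085   0.    ] [ 0.6282 -0.0826  0.099 ]
stud_hole 0.76 [253.5  90.3] [ 0.5623 -0.0748  0.135 ] [ 0.5562 -0.0743  0.2501]
bar_nose 0.59 [251.9  70. ] [ 0.57   -0.0745  0.245 ] [ 0.5699 -0.0745  0.2457]
bar 4784 [ 0.5788 -0.0762  0.2395] [-0.81    0.0798  0.5809] [-0.5779  0.0595 -0.8139] [ 0.5514 -0.1017  0.2044] [ 0.6263 -0.0515  0.2553]
0.012 6451 ((0.5534950494766235, -0.10606034100055695), (0.2753088176250458, 0.11357685923576355), 73.42230987548828) 0.0182737244949272
0.091 10943 ((0.603458046913147, -0.07812421768903732), (0.23594020307064056, 0.103873111307621), 84.5417251586914) 0.09629501412813041
```

View pics/w2.png

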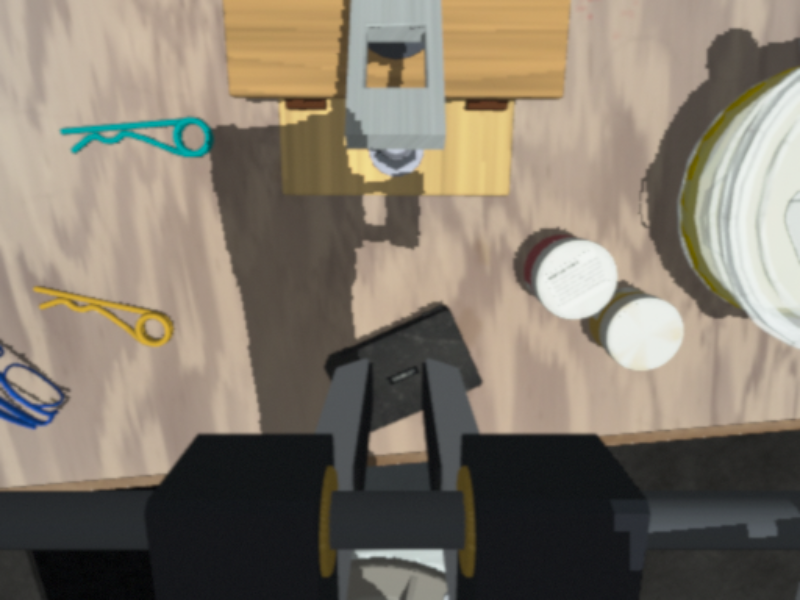

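The bar is centred under the tool line, with its eye at (395,60), its end edge at y≈148 and the stud at (395,155). The lid comes out 236 mm long and 96.3 mm high, as it should, with a yaw of -5.5°. Now I'll push the bar down along its arc.

Request:
drive_tool([
  [1, [4, 6, 0], [0, 0, 0]],
  [1, [5.7, 10, 0], [0, 0, 0]],
  [1, [5.7, 10, 0], [0, 0, 0]],
  [1, [7.0, 10, 0], [0, 0, 0]],
  [1, [7.9, 9.4, 0], [0, 0, 0]],
  [1, [8.7, 8.85, 0], [0, 0, 0]],
  [1, [10.4, 8.0, 0], [0, 0, 0]],
  [1, [12.0, 7.2, 0], [0, 0, 0]],
  [1, [13.8, 6.6, 0], [0, 0, 0]],
  [1, [15.6, 6.15, 0], [0, 0, 0]],
  [1, [17.5, 5.9, 0], [0, 0, 0]],
  [1, [19.1, 5.75, 0], [0, 0, 0]],
])

```text
clock: 5.72
ee_pos: [0.5261, -0.0714, 0.1388]
tcp_rot: [1.282, 1.162, -1.281]
wrist_force: [1.2, 0.9, 1.6]
width: 0.0004
```

Request:
drive_tool([
  [1, [0.2, 0, 0], [0, 0, 0]],
  [1, [0.4, 0, 0], [0, 0, 0]],
  [1, [0.5, 0, 0], [0, 0, 0]],
])

```text
clock: 6.1
ee_pos: [0.5261, -0.0715, 0.1362]
tcp_rot: [1.283, 1.164, -1.281]
wrist_force: [-24.2, 5.2, 67.0]
width: 0.0005
```

Request:
drive_tool([
  [1, [-3, 0, 0], [0, 0, 0]],
  [1, [-10, -3, 0], [0, 0, 0]],
  [-1, [-15, -5.8, 0], [0, 0, 0]],
  [-1, [-18, -5.8, 0], [0, 0, 0]],
  [-1, [-18, -5.8, 0], [0, 0, 0]],
])

```text
clock: 6.72
ee_pos: [0.4697, -0.0657, 0.3168]
tcp_rot: [1.285, 1.161, -1.275]
wrist_force: [-0.1, 0.5, -0.4]
width: 0.0272
```

```bash
python3 - <<'E'
from h import *
np.set_printoptions(precision=4,suppress=True)
s=robot.state();print(s["clock"],s["ee_pos"],s["wrist_force"],s["width"])
jx=np.array([.9954,-.0954])
for n in ["wrist","top","side"]:
    c=cam(n);P=cloud(c)
    for l,z in [("stud_hole",.135),("bar_nose",.126)]:
        for r in robot.place_of(n,l)[:1]: print(n,l,round(r["p"],2),np.array(r["centre"]),at_z(c,r["centre"],z),at_d(c,r["centre"]))
    q=P.reshape(-1,3)
    a=q[(abs(q[:,0]-.562)<.03)&(abs(q[:,1]+.075)<.03)&(q[:,2]>.148)&(q[:,2]<.16)]
    print("studtop",len(a)); 
    if len(a): print(cv2.minEnclosingCircle(a[:,:2].astype(np.float32)),np.median(a,0))
    b=q[(abs(q[:,0]-.62)<.11)&(abs(q[:,1]+.08)<.04)&(q[:,2]>.117)&(q[:,2]<.135)]
    if len(b)>9:
        print("bar",len(b),cv2.minAreaRect(b[:,:2].astype(np.float32)),np.median(b,0))
    if n=="wrist": cv2.imwrite("pics/w3.png",cv2.resize(c["f"],(800,600)))
E
```

```text
6.725 [ 0.4697 -0.0657  0.3168] [-0.0769  0.4578 -0.3626] 0.027191229514728472
wrist stud_hole 0.77 [252.   92.4] [ 0.5609 -0.0725  0.135 ] [ 0.56   -0.0725  0.1533]
wrist bar_nose 0.91 [254.1 125.7] [ 0.5287 -0.0714  0.126 ] [ 0.5287 -0.0714  0.1259]
studtop 517
((0.5634165406227112, -0.07428012788295746), 0.01199315208941698) [ 0.5632 -0.074   0.1529]
bar 4960 ((0.5797836184501648, -0.0757637768983841), (0.04415503889322281, 0.12968698143959045), 84.26515197753906) [ 0.5928 -0.0763  0.1262]
top stud_hole 0.47 [335.1 196.6] [ 0.5552 -0.0723  0.135 ] [ 0.502  -0.0043  0.4439]
top bar_nose 0.92 [332.3 205. ] [ 0.527  -0.0634  0.126 ] [0.4807 0.0028 0.4398]
studtop 25
((0.5613470673561096, -0.07406702637672424), 0.011267398484051228) [ 0.5614 -0.0754  0.1535]
bar 511 ((0.6393130421638489, -0.08548922836780548), (0.059231311082839966, 0.1810758262872696), 87.89989471435547) [ 0.6524 -0.0822  0.1261]
side stud_hole 0.66 [268.1 146.8] [ 0.5689 -0.0933  0.135 ] [ 0.5691 -0.062   0.1519]
side bar_nose 0.85 [277.4 151.4] [ 0.5328 -0.0729  0.126 ] [ 0.5328 -0.0727  0.1261]
studtop 20
((0.5641703605651855, -0.06835954636335373), 0.011267566122114658) [ 0.5656 -0.0674  0.1554]
bar 400 ((0.6224838495254517, -0.08051498234272003), (0.06157142296433449, 0.21569615602493286), 85.87913513183594) [ 0.6234 -0.0703  0.1285]
```

View pics/w3.png

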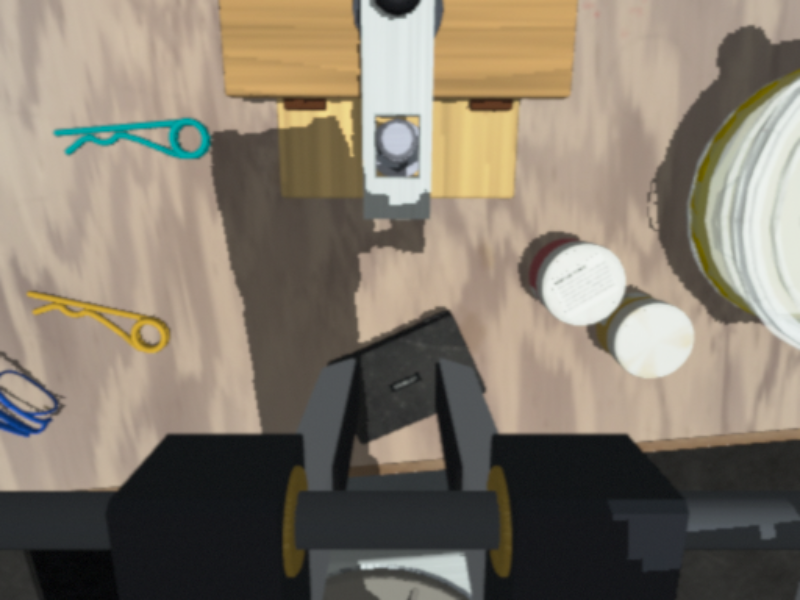

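The bar is down with the stud through its eye at (397,145), the top face is at 126 mm, and the stud top measures 12.0 mm in radius at 153 mm. Now to the clip.

Request:
drive_tool([
  [-1, [2, -7.6, -21.4], [-1.25, 0, 0]],
  [-1, [5, -7.6, -21.4], [-1.25, 0, 0]],
  [-1, [11.7, -7.6, -21.4], [-1.25, 0, 0]],
  [-1, [11.7, -7.6, -21.4], [-1.25, 0, 0]],
  [-1, [11.7, -7.6, -21.4], [-1.25, 0, 0]],
  [-1, [11.7, -7.6, -21.4], [-1.25, 0, 0]],
  [-1, [11.7, -7.6, -21.4], [-1.25, 0, 0]],
  [-1, [11.7, -7.6, -21.4], [-1.25, 0, 0]],
  [-1, [11.7, -7.6, -21.4], [-1.25, 0, 0]],
])

```text
clock: 8.3
ee_pos: [0.4143, 0.1543, 0.1974]
tcp_rot: [0.331, 1.545, -0.331]
wrist_force: [-0.2, -0.6, -0.1]
width: 0.0941
```

```bash
python3 - <<'E'
from h import *
np.set_printoptions(precision=4,suppress=True)
s=robot.state();Rt=Ro.from_rotvec(s["tcp_rot"]).as_matrix();print(s["clock"],s["ee_pos"],Rt,s["width"])
c=cam("wrist")
for l in ["clip_coil","clip_seat","clip_tip"]:
    for r in robot.place_of("wrist",l)[:1]: print(l,round(r["p"],2),np.array(r["centre"]),at_z(c,r["centre"],.006 if l=="clip_coil" else .003))
uv,Q=clipfit(c,0,0,.006)
k=(abs(Q[:,0]-.44)<.09)&(abs(Q[:,1]-.22)<.11);uv=uv[k];Q=Q[k,:2];print(len(Q),uv.min(0),uv.max(0))
mu=Q.mean(0);_,_,vt=np.linalg.svd(Q-mu,full_matrices=False);d=vt[0]*np.sign(vt[0][1])
for it in range(3):
    n=np.array([-d[1],d[0]]);t=(Q-mu)@d;w=(Q-mu)@n
    # straight leg outer edge: min w per bin, away from coil
    T=t-t.min();b=np.arange(.045,.125,.004);e=[(x+.002,w[(T>=x)&(T<x+.004)].min()) for x in b]
    p=np.polyfit(*np.array(e).T,1);print("slope",p[0]);a=np.arctan2(d[1],d[0])+np.arctan(p[0]);d=np.array([np.cos(a),np.sin(a)])
co=T<.034
print("dir",d,np.degrees(a),"len",np.ptp(t),"coil",mu+d*(t.min()+.017)+n*(w[co].min()+w[co].max())/2,"cw",np.ptp(w[co]),"leg off",np.polyval(p,.08)-(w[co].min()+w[co].max())/2)
cv2.imwrite("pics/w4.png",cv2.resize(c["f"],(800,600)))
E
```

```text
8.3 [0.4143 0.1543 0.1974] [[-0.0001  0.4098  0.9122]
 [-0.0003  0.9122 -0.4098]
 [-1.     -0.0003  0.    ]] 0.09414095004906867
clip_coil 0.92 [252.5 165.5] [0.4205 0.1693 0.006 ]
clip_seat 0.74 [258.5  87.7] [0.4582 0.2385 0.003 ]
clip_tip 0.91 [253.4  46.4] [0.4693 0.2757 0.003 ]
1862 [235  43] [268 179]
slope 0.10250521837744266
slope -0.0035363560457685405
slope 0.00027995435391834185
dir [0.3125 0.9499] 71.78706383277886 len 0.13373199788707016 coil [0.4208 0.1715] cw 0.033964684441976055 leg off -0.016652542577713324
```

View pics/w4.png

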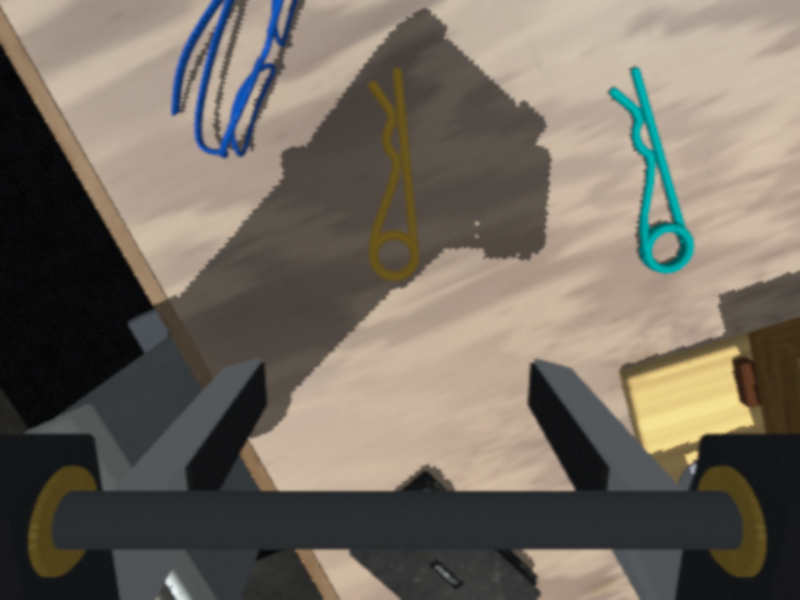

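The straight leg shows at x≈400-412 and the coil at (395,257). The leg's yaw is 71.8°, and the coil width of 34 mm and leg offset of 13.7 mm both check out. Descending to grasp.

Request:
drive_tool([
  [-1, [5, 1.8, -0.1], [-0.105, 0, 0]],
  [-1, [10, 1.8, -0.1], [-0.105, 0, 0]],
  [-1, [14, 1.8, -0.1], [-0.105, 0, 0]],
  [-1, [17, 1.8, -0.1], [-0.105, 0, 0]],
  [-1, [18.4, 1.8, -0.1], [-0.105, 0, 0]],
  [-1, [18.4, 1.8, -0.1], [-0.105, 0, 0]],
  [1, [18.4, 1.8, -0.1], [-0.105, 0, 0]],
  [1, [18.4, 1.8, -0.1], [-0.105, 0, 0]],
  [1, [18.4, 1.8, -0.1], [-0.105, 0, 0]],
  [1, [18.4, 1.8, -0.1], [-0.105, 0, 0]],
  [1, [18.4, 1.8, -0.1], [-0.105, 0, 0]],
], newtons=60)

```text
clock: 9.88
ee_pos: [0.4207, 0.1713, 0.0136]
tcp_rot: [0.246, 1.557, -0.246]
wrist_force: [-0.8, 0.5, -0.1]
width: 0.0476
```

Request:
drive_tool([
  [1, [0, 0, 0], [0, 0, 0]],
  [1, [0, 0, 0], [0, 0, 0]],
  [1, [0, 0, 0], [0, 0, 0]],
  [1, [0, 0, 0], [0, 0, 0]],
  [1, [-3, 0, 0], [0, 0, 0]],
  [1, [-8, 0, 0], [0, 0, 0]],
  [1, [-13, 0, 0], [0, 0, 0]],
  [1, [-17, 0, 0], [0, 0, 0]],
  [1, [-17, 0, 0], [0, 0, 0]],
])

```text
clock: 11.0
ee_pos: [0.4218, 0.1722, 0.1857]
tcp_rot: [0.25, 1.554, -0.243]
wrist_force: [-1.2, 0.1, -1.9]
width: 0.0332
```

Request:
drive_tool([
  [1, [0, -20.7, 7.2], [1.35, 0, 0]],
  [1, [0, -20.7, 7.2], [1.35, 0, 0]],
  [1, [0, -20.7, 7.2], [1.35, 0, 0]],
  [1, [0, -20.7, 7.2], [1.35, 0, 0]],
  [1, [0, -20.7, 7.2], [1.35, 0, 0]],
  [1, [0, -20.7, 7.2], [1.35, 0, 0]],
  [1, [0, -20.7, 7.2], [1.35, 0, 0]],
  [1, [0, -20.7, 7.2], [1.35, 0, 0]],
  [1, [0, -20.7, 7.2], [1.35, 0, 0]],
  [1, [0, -20.7, 7.2], [1.35, 0, 0]],
])

```text
clock: 12.25
ee_pos: [0.4251, -0.0478, 0.1833]
tcp_rot: [1.275, 1.165, -1.276]
wrist_force: [0.2, -0.4, -0.5]
width: 0.0333
```

```bash
cat > chk.py <<'E'
from h import *
import sys
np.set_printoptions(precision=4,suppress=True)
s=robot.state();Rt=Ro.from_rotvec(s["tcp_rot"]).as_matrix();p=np.array(s["ee_pos"]);print(s["clock"],p,Rt,s["qpos"],s["width"],s["wrist_force"])
stud=np.array([.5634,-.0743,.135]);a=-np.radians(5.5);jx=np.array([np.cos(a),np.sin(a),0]);jy=np.array([-jx[1],jx[0],0])
z=p[2]-.0076
c=cam("wrist");P=cloud(c)
for l in ["clip_coil","clip_seat","clip_tip"]:
    for r in robot.place_of("wrist",l)[:1]:
        X=at_z(c,r["centre"],z-(0 if l=="clip_coil" else .003));D=at_d(c,r["centre"]);print(l,round(r["p"],2),np.array(r["centre"]),X,"jig rel",(X-stud)@jx,(X-stud)@jy,D)
hsv=cv2.cvtColor(c["f"],cv2.COLOR_BGR2HSV)
k=(hsv[...,0]>15)&(hsv[...,0]<34)&(hsv[...,1]>110)&(hsv[...,2]>50)&(abs(P[...,2]-z)<.03)&(P[...,0]<.62)
uv=np.argwhere(k)[:,::-1];q=np.array([at_z(c,u,z-.003) for u in uv]);D=P[k]
t=(q-stud)@jx;w=(q-stud)@jy;cw=(p-stud)@jx;h=D[:,2]
print("n",len(q),"tip end t",t.max(),"expected",cw+.117)
b=[]
for x in np.arange(cw+.03,t.max()-.002,.006):
    m=(t>=x)&(t<x+.006)
    if m.any():
        e=m&(w<w[m].min()+.006); b.append((x+.003,w[m].min()+.003,h[e].max(),np.median(h[e])))
b=np.array(b);print(b);f=np.polyfit(b[:,0],b[:,1],1);g=np.polyfit(b[:,0],b[:,2],1)
print("leg yaw err rad",f[0],"lat at stud",np.polyval(f,0),"at tip",np.polyval(f,cw+.114),"| pitch",g[0],"top height at tip",np.polyval(g,cw+.114))
cv2.imwrite(f"pics/{sys.argv[1]}.png",cv2.resize(c["f"],(800,600)))
for n in ["top","side"]:
    c=cam(n)
    for l in ["clip_tip","clip_coil"]:
        for r in robot.place_of(n,l)[:4]:
            X=at_z(c,r["centre"],z-.003)
            if abs(X[1]+.06)<.06 and X[0]<.6: print(n,l,round(r["p"],2),"jig rel",(X-stud)@jx,(X-stud)@jy,at_d(c,r["centre"]))
    cv2.imwrite(f"pics/{sys.argv[1]}{n}.png",c["f"])
E
python3 chk.py w5
```

```text
12.25 [ 0.4251 -0.0478  0.1833] [[-0.0003  0.9959 -0.0903]
 [-0.0002 -0.0903 -0.9959]
 [-1.     -0.0003  0.0002]] [-1.0017  0.0388  1.014   2.208  -0.0414  0.9138 -1.624 ] 0.033300368654691846 [ 0.2415 -0.3922 -0.5271]
clip_coil 0.8 [252.  247.9] [ 0.4256 -0.0472  0.1757] jig rel -0.13978315887224949 0.013802550550727067 [ 0.3631 -0.0408  0.0253]
clip_seat 0.78 [280.5 103.4] [ 0.5007 -0.0684  0.1727] jig rel -0.06296345481927282 -0.00016170307480254525 [ 0.5007 -0.0682  0.1756]
clip_tip 0.66 [281.6  21.4] [ 0.5381 -0.0716  0.1727] jig rel -0.025429896529426788 0.0002788703065313347 [ 0.5373 -0.0713  0.1762]
n 6817 tip end t -0.02180710673943648 expected -0.023197447743964053
[[-0.1072 -0.0007  0.177   0.1755]
 [-0.1012 -0.0006  0.178   0.1755]
 [-0.0952 -0.0004  0.1773  0.1754]
 [-0.0892 -0.0003  0.1775  0.1755]
 [-0.0832 -0.0001  0.1777  0.1756]
 [-0.0772 -0.0004  0.1778  0.1752]
 [-0.0712 -0.0003  0.1775  0.1754]
 [-0.0652 -0.0001  0.1769  0.1753]
 [-0.0592  0.0001  0.1775  0.1754]
 [-0.0532 -0.0002  0.177   0.1753]
 [-0.0472  0.0001  0.1769  0.1755]
 [-0.0412  0.0001  0.1776  0.1754]
 [-0.0352  0.0003  0.1769  0.1754]
 [-0.0292  0.0001  0.1773  0.1753]
 [-0.0232  0.0002  0.177   0.1752]]
leg yaw err rad 0.010433666363810202 lat at stud 0.0005432661197942525 at tip 0.00026993069045037926 | pitch -0.005880769088521363 top height at tip 0.17710391853200588
top clip_tip 0.56 jig rel -0.03737280009227462 0.0008568948532948792 [ 0.5261 -0.0696  0.1737]
side clip_tip 0.5 jig rel -0.02465633677288099 -0.02710999680668102 [ 0.53   -0.3303  0.0535]
side clip_coil 0.47 jig rel -0.1334348683329595 0.007808534735045775 [ 0.4342 -0.0252  0.1878]
```

View pics/w5.png

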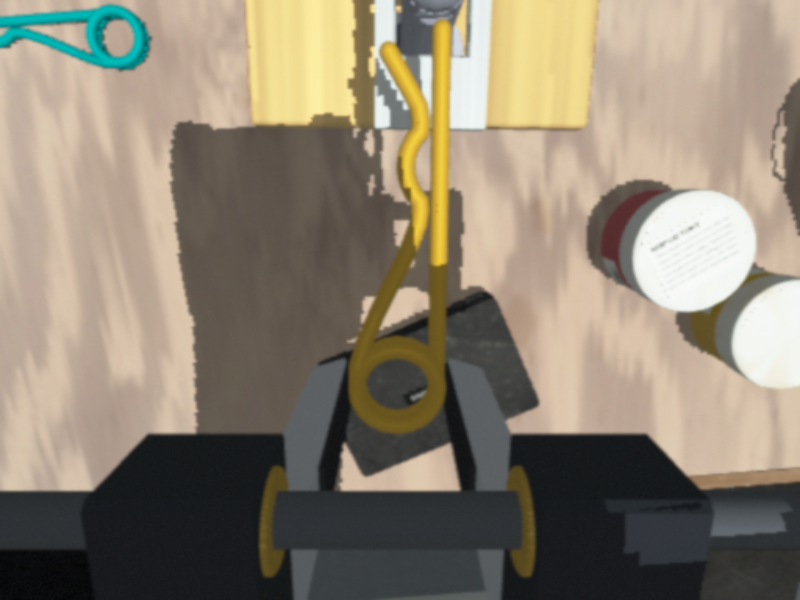

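The clip is held squarely with no tilt. Its straight leg at (440,150) points at the stud, within 0.5 mm sideways. Lowering to hole height.

Request:
drive_tool([
  [1, [2, 0, -0.08], [0.01, 0, 0]],
  [1, [3.7, 0, -0.08], [0.01, 0, 0]],
  [1, [3.7, 0, -0.08], [0.01, 0, 0]],
  [1, [3.7, 0, -0.08], [0.01, 0, 0]],
])

```text
clock: 13.25
ee_pos: [0.4255, -0.0473, 0.147]
tcp_rot: [1.285, 1.158, -1.285]
wrist_force: [-0.1, 0.3, -0.3]
width: 0.0335
```

```bash
python3 chk.py w6; python3 - <<'E'
import cv2
a=cv2.imread("pics/w6side.png")[110:200,230:350];b=cv2.imread("pics/w6.png")[0:300,250:650]
cv2.imwrite("pics/m6.png",cv2.hconcat([cv2.resize(a,(400,300),interpolation=cv2.INTER_CUBIC),b]))
E
```

```text
13.25 [ 0.4255 -0.0473  0.147 ] [[ 0.0002  0.9946 -0.1034]
 [-0.0002 -0.1034 -0.9946]
 [-1.      0.0003  0.0002]] [-0.9483  0.1489  1.0077  2.2456 -0.1717  0.8232 -1.5028] 0.03346387909041558 [-0.0867  0.3289 -0.267 ]
clip_coil 0.71 [51.5 14.7] [0.5514 0.034  0.1394] jig rel -0.022324443370481357 0.10669881848366793 [ 0.5932  0.1051 -0.0012]
clip_seat 0.74 [278.7 104.4] [ 0.5005 -0.0679  0.1364] jig rel -0.06324430035059761 0.0003428956377579326 [ 0.5005 -0.0677  0.1397]
clip_tip 0.76 [280.1  19.9] [ 0.539  -0.0718  0.1364] jig rel -0.024563412173424202 0.00011106894600849048 [ 0.5384 -0.0716  0.1388]
n 6834 tip end t -0.021175116915537487 expected -0.022829372553979002
[[-0.1068 -0.0005  0.1414  0.1392]
 [-0.1008 -0.0005  0.141   0.139 ]
 [-0.0948 -0.0004  0.1413  0.1391]
 [-0.0888 -0.0003  0.1413  0.1392]
 [-0.0828 -0.0002  0.141   0.139 ]
 [-0.0768 -0.0006  0.1412  0.139 ]
 [-0.0708 -0.0005  0.141   0.1392]
 [-0.0648 -0.0004  0.1412  0.1391]
 [-0.0588 -0.0003  0.141   0.139 ]
 [-0.0528 -0.0007  0.1414  0.1389]
 [-0.0468 -0.0005  0.1408  0.139 ]
 [-0.0408 -0.0005  0.1416  0.1391]
 [-0.0348 -0.0004  0.1411  0.139 ]
 [-0.0288 -0.0003  0.1412  0.1391]
 [-0.0228 -0.0007  0.1411  0.1389]]
leg yaw err rad -0.0011584231762282297 lat at stud -0.0005189635982930119 at tip -0.0004890422544990493 | pitch -0.0005913456724362538 top height at tip 0.14114777647032692
top clip_tip 0.37 jig rel -0.03416281974448712 -0.0003656171349935037 [ 0.5287 -0.0704  0.1409]
side clip_tip 0.59 jig rel -0.030602697560575556 0.006184156961831399 [ 0.5338 -0.0557  0.1417]
side clip_tip 0.54 jig rel -0.01783640883715764 0.005901557941473156 [ 0.5458 -0.0862  0.1257]
side clip_coil 0.42 jig rel -0.1407988818366827 -0.0059513830538166 [ 0.4277 -0.0186  0.1629]
```

View pics/m6.png

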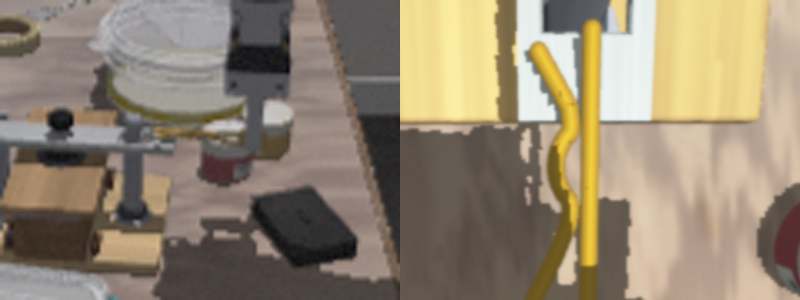

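The clip is 1 mm high and 0.5 mm off to the side. I'll trim that and enter the hole first.

Request:
drive_tool([
  [1, [0.12, 0, -0.05], [0, 0, 0]],
  [1, [0.12, 0, -0.05], [0, 0, 0]],
  [1, [0.12, 0.7, -0.055], [0, 0, 0]],
  [1, [0.12, 1.2, -0.06], [0, 0, 0]],
  [1, [0.12, 1.6, -0.063], [0, 0, 0]],
  [1, [0.12, 2.0, -0.066], [0, 0, 0]],
  [1, [0.12, 2.0, -0.066], [0, 0, 0]],
])

```text
clock: 14.62
ee_pos: [0.4455, -0.0487, 0.1452]
tcp_rot: [1.285, 1.158, -1.285]
wrist_force: [0.1, -0.2, -0.4]
width: 0.0335
```

Request:
drive_tool([
  [1, [0, 0.7, -0.006], [0, 0, 0]],
  [1, [0, 1.4, -0.011], [0, 0, 0]],
  [1, [0, 2.0, -0.016], [0, 0, 0]],
  [1, [0, 2.5, -0.02], [0, 0, 0]],
  [1, [0, 3.0, -0.024], [0, 0, 0]],
  [1, [0, 3.4, -0.027], [0, 0, 0]],
])

```text
clock: 15.38
ee_pos: [0.4798, -0.0512, 0.1453]
tcp_rot: [1.285, 1.159, -1.284]
wrist_force: [1.0, 3.8, -0.1]
width: 0.0331
```

Request:
drive_tool([
  [1, [0, 0.4, -0.003], [0, 0, 0]],
  [1, [0, 0.8, -0.006], [0, 0, 0]],
  [1, [0, 1.15, -0.009], [0, 0, 0]],
  [1, [0, 1.15, -0.009], [0, 0, 0]],
])

```text
clock: 15.88
ee_pos: [0.4897, -0.0524, 0.1448]
tcp_rot: [1.284, 1.161, -1.286]
wrist_force: [-3.6, 6.4, -1.1]
width: 0.0333
```

```bash
python3 chk.py w7 | grep -v "^ \["; python3 - <<'E'
import cv2
b=cv2.imread("pics/w7.png")[0:420,200:650]
cv2.imwrite("pics/m7.png",b)
E
```

```text
15.875 [ 0.4897 -0.0524  0.1448] [[-0.0024  0.9947 -0.1029]
clip_coil 0.89 [63.  98.9] [0.5781 0.0326 0.1372] jig rel 0.004380315693545488 0.10783989790460496 [ 0.5894  0.1051 -0.0001]
n 6090 tip end t 0.04267994810753191 expected 0.04154674135468209
[[-0.0425  0.001   0.1383  0.1368]
leg yaw err rad 0.010582886665876123 lat at stud 0.0038753256944946395 at tip 0.00428326148959008 | pitch -0.01701139618240231 top height at tip 0.1386220729554326
top clip_tip 0.54 jig rel 0.03201348872769222 -0.0010955654987295895 [ 0.5948 -0.0781  0.1359]
side clip_tip 0.55 jig rel 0.027588312136888577 0.0049996007826405755 [ 0.5912 -0.0558  0.1431]
side clip_coil 0.56 jig rel -0.06708301945678047 0.003248025080471721 [ 0.4986 -0.0339  0.1512]
```

View pics/m7.png

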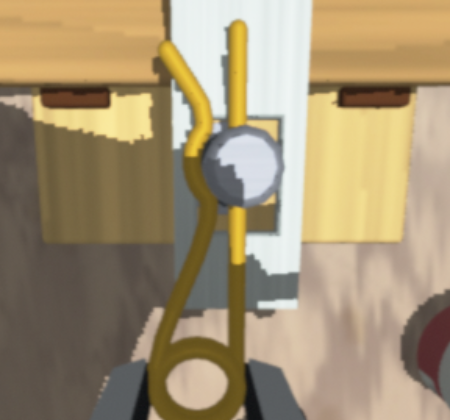

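The leg is through and the belly wraps the stud. I'll press 2 mm further to make sure it is home.

Request:
drive_tool([
  [1, [0, 0.15, 0], [0, 0, 0]],
  [1, [0, 0.25, 0], [0, 0, 0]],
  [1, [0, 0.25, 0], [0, 0, 0]],
])

```text
clock: 16.75
ee_pos: [0.4917, -0.0523, 0.1447]
tcp_rot: [1.284, 1.162, -1.286]
wrist_force: [-5.2, 8.1, -1.2]
width: 0.0339
```

Request:
drive_tool([
  [-1, [0, 0.25, 0], [0, 0, 0]],
  [-1, [0, 0.25, 0], [0, 0, 0]],
  [-1, [0, 0.25, 0], [0, 0, 0]],
  [-1, [0, 0.25, 0], [0, 0, 0]],
  [-1, [-2, 0.25, 0], [0, 0, 0]],
  [-1, [-6, 0, 0], [0, 0, 0]],
  [-1, [-12, -3, 0], [0, 0, 0]],
  [-1, [-17, -6, 0], [0, 0, 0]],
  [-1, [-17, -6, 0], [0, 0, 0]],
])

```text
clock: 17.88
ee_pos: [0.433, -0.0467, 0.3166]
tcp_rot: [1.286, 1.159, -1.283]
wrist_force: [0.4, 0.2, -0.0]
width: 0.0938
```

```bash
python3 - <<'E'
from h import *
np.set_printoptions(precision=4,suppress=True)
s=robot.state();print(s["clock"],s["ee_pos"],s["width"],s["wrist_force"])
stud=np.array([.5634,-.0743,.135]);a=-np.radians(5.5);jx=np.array([np.cos(a),np.sin(a),0]);jy=np.array([-jx[1],jx[0],0])
c=cam("wrist");P=cloud(c)
for l,z in [("clip_coil",.138),("clip_seat",.135),("clip_tip",.135),("bar_nose",.126)]:
    for r in robot.place_of("wrist",l)[:2]:
        X=at_z(c,r["centre"],z);print(l,round(r["p"],2),"jig rel",(X-stud)@jx,(X-stud)@jy,at_d(c,r["centre"]))
hsv=cv2.cvtColor(c["f"],cv2.COLOR_BGR2HSV)
k=(hsv[...,0]>15)&(hsv[...,0]<34)&(hsv[...,1]>110)&(hsv[...,2]>50)&(abs(P[...,2]-.138)<.008)&(abs((P-stud)@jy)<.045)&(abs((P-stud)@jx)<.11)
q=np.array([at_z(c,u,.135) for u in np.argwhere(k)[:,::-1]]);t=(q-stud)@jx;print("clip span",t.min(),t.max(),"want -.091 .043; heights",np.percentile(P[k][:,2],[5,50,95]))
cv2.imwrite("pics/w8.png",cv2.resize(c["f"],(800,600)))
E
```

```text
17.875 [ 0.433  -0.0467  0.3166] 0.09384238138726185 [ 0.4441  0.1823 -0.0373]
clip_coil 0.94 jig rel -0.010148200226114241 0.13516759173137693 [0.5898 0.1068 0.0016]
clip_coil 0.59 jig rel -0.07335486617080425 0.02160739034987849 [ 0.487  -0.0422 -0.0005]
clip_seat 0.86 jig rel -0.002866791088939981 0.18632479984153863 [0.6049 0.1725 0.0063]
clip_seat 0.73 jig rel 0.0015112643734221495 0.0011800557154597823 [ 0.5619 -0.0723  0.1535]
bar_nose 0.69 jig rel -0.03575199800779697 -9.939610334336194e-05 [ 0.5278 -0.0709  0.1269]
clip span -0.08953921548320787 0.03922884789513826 want -.091 .043; heights [0.1311 0.1346 0.1407]
```

View pics/w8.png

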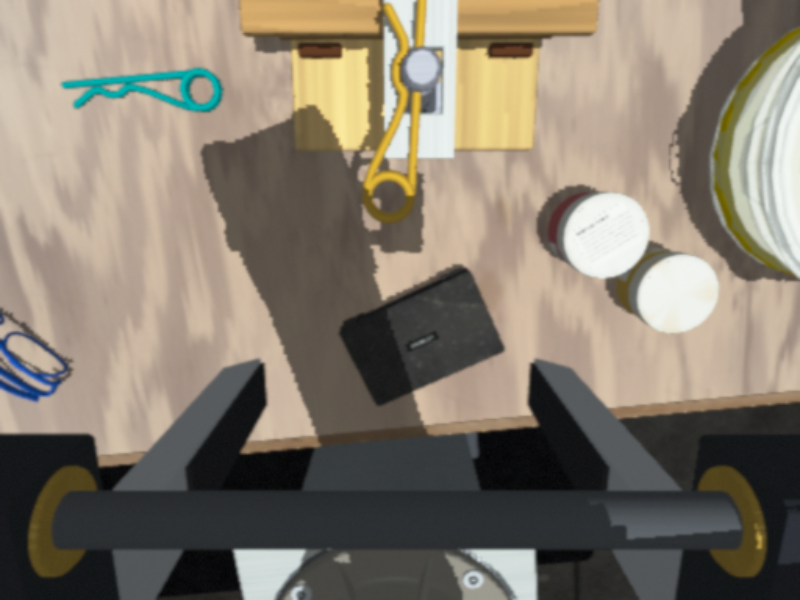

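The clip stays on the stud (420,70) with the sprung leg's belly round it. The coil sits at (390,197), with its back edge 89.5 mm from the stud against a nominal 91 mm. The jars and goggles are where they were, and the gripper is clear.

```bash
python3 -c "
from station import robot
print(robot.close_job())"
```

```text
the job is handed in; nothing more can be done
None
```

The soap loaf is clamped under its lid and the brass clip is home through the stud. I handed the job in at about 18 s of the 51 s allowed.

- **Clamp bar:** I pushed it down along its arc until the foot rested on the lid. Its top face measured 126 mm high, as it should when closed, and the stud stood through the eye. The fingertips briefly pressed with 67 N at the end of the push; the wrist limit is 120 N.
- **Clip:** I gripped it by the coil, turned it to line up with the jig, and slid the straight leg through from the robot's side. The sprung leg passed over and snapped round the stud, and I let go.
- **Last checks:** The seat point was within about 1.5 mm of the hole centre, and the coil's back edge was 89.5 mm from the stud against a nominal 91 mm. The clip sits a few millimetres low at the coil from play in the hole. The leg's tip was just outside the last picture, so I judged it from the pictures before release, which put it 42.7 mm past the stud's centre (43 mm nominal). The gripper was clear of everything.
- **Bystanders:** The jars and goggles looked unmoved in the last wrist picture. The amber bottle was not in that view, but the arm never went near it.
- **Check that disagreed:** In the last picture the network ranked the teal look-alike above the brass clip, so I went by colour and position instead.

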